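Hang the lens hood on the gravity rail

TASK

Pick up the roller hanger with the lens hood by its grip tab, hook it over the sloped rail at the high end, above the little spring gate, and lower it gently by feel until its wheels bear on the rail. Keeping it on the rail, push it downhill through the gate, then let go just past the gate so that it rolls by itself to the stop at the low end and hangs there. Never force the hanger against the rail, do not touch the stand with the gripper, and leave the other gear where it is.

Things in the scene. Friction and masses are not known exactly. Their poses are not given: they have to be found in the camera images.
- hanger_grip (a point): Centre of the roller hanger's grip tab, a black upright block on its top, 16 (x) x 30 (y) x 44 mm high; a steel bridge 6 mm thick lies right under it. Point is 179 mm above the underside of the hanger, 22 mm below its top. Axes: z up, y the rolling direction (to lie along the rail's y, + towards its high end), x towards the hook's open mouth.
- hanger_tread (a point): Point midway between the two white flanged wheels (in line along y, 36 mm apart) at the bottom of their treads, which rest on the rail's top edge; 55 mm straight below hanger_grip, same axes. Gap between flanges 13 mm; flanges reach 5 mm below the tread. The hook's lower arm lies 70 mm below, its back plate at x -20 to -14 mm, the mouth is open to +x.
- hanger_ear (a point): Foot of the steel ear that hangs behind the wheels and meets the gate: x +16 to +24, y -10 to +10 mm from hanger_tread, its foot 2 mm above tread level.
- hanger: The whole loose roller hanger, 201 mm tall, about 0.35 kg: black rubber lens hood (72 mm across, 30 mm high) at the bottom, on which it stands on the table, above it a steel C-hook, two wheels, bridge (72 mm long in y) and grip tab. Origin at the centre of the hood's underside, 179 mm below hanger_grip, same axes.
- rail_stand: Fixed stand: base plate 130 x 400 x 12 mm (x -40 to +90), two posts at x +62, y +-130 mm, 232 and 198 mm high. They carry a steel rail, a flat bar on edge at x = 0: 8 mm thick, 20 tall, 330 long, sloping down 0.14 rad to -y. Origin on the table under the rail's middle; z up, y to the rail's HIGH end, x away from the robot. Arms join rail and posts on the +x side; the -x side is free.
- load_place (a point): Nominal point on the rail's top edge above the gate (stand y +120, z +197 mm; z changes by 0.141 per unit y), where hanger_tread should come down. The real rail is rigid but clamped anywhere from 15 mm lower to 15 mm higher than this, which no pose shows: feel for it or look. Hook on from -x, mouth first, tilted to the slope, rail top about 27 mm below the treads, then lower.
- stop_place (a point): Nominal place of hanger_tread when the hanger rests against the stop at the low end (stand y -112, z +164 mm, height again 15 mm up or down). The stop is a block 46 mm high on the rail, which the bridge meets. Axes as the stand.
- gate (a joint): Spring gate: upright flap 10 x 4 x 42 mm behind the rail (stand x +16 to +26, y +78 mm), top 12 mm above the rail's top edge. Angle in rad: 0 upright; folds downhill only, when the ear pushes it (1 to 4 N, and up to 3 N of lift), springs up again behind it. hanger_tread is above the gate at stand y > +92 mm (rail ends at +163) and clear of it at y < +38 mm.
- lens: Bystander: prime lens, black cylinder 68 mm across and 62 mm high with a glass front on top, loose; origin at the centre of its underside.
- battery_grip: Bystander: black battery grip, a bar 50 x 130 x 34 mm lying flat, loose; origin at the centre of its underside.
- rear_cap: Bystander: black plastic rear lens cap, disc 58 mm across and 13 mm high, loose; origin at the centre of its underside.
- tripod_plate: Bystander: aluminium tripod plate 40 x 55 x 10 mm lying flat, loose; origin at the centre of its underside.
- blower: Bystander: grey-black rubber dust blower, bulb 62 mm across, 100 mm tall with its nozzle up, loose; origin at the centre of its underside.
Things that resemble listed ones, but are neither listed nor needed, are in the scene too. Several things have the shape of the hanger; the one meant has the colours described above.

How it is judged:
By the outcome, as a careful person would: the job done as asked, in the order asked, and still so for the second after the job is handed in, with the robot touching nothing.
It also fails if it takes over 72 s, if anything falls off the work surface, if the arm or the gripper's body presses on something with over 40 N, if the wrist force passes 120 N, or if a joint passes its speed limit or range.

ROBOT

A 6-joint arm with a two-finger parallel gripper is mounted at the origin on the work surface. World frame = base frame: x ahead of the robot, y to its left, z up, the work surface at z = 0. Lengths are in m, angles in rad, forces in N, time in s.
With the tool pointing down it reaches from about 0.325 to 0.775 m from the base axis. Payload 5.5 kg.
Tool frame: the origin (TCP) lies on the centre line of the jaws, within the pads' length; the fingertips stand 25 mm ahead of it and the grasp point (between the pads) lies 6 mm ahead of it; z points along the fingers, y is the direction in which the jaws open and shut (so a half turn about z gives the same grasp; the last joint's range is limited). The gripper opens to 85 mm and grips with 20 to 120 N. Pads are 22 mm wide; open, the fingers measure 114 mm over their backs; the gripper's body (76 mm by 85 mm) begins 54 mm behind the grasp point. The pads swing forward as they close: fully open they stand 13 mm farther back than shut.
Start: joints at [-1.169, 0.091, 1.231, -0, 1.82, -0.057], TCP at [0.266, -0.538, 0.256] pointing down, gripper open.
Joint ranges: [-2.87, 2.87], [-0.86, 2.18], [0.17, 2.46], [-1.51, 4.65], [0.06, 2.69], [-2.65, 2.65]. Speed limits (rad/s): [2.57, 2.57, 3.01, 3.14, 3.14, 3.14].

INTERFACE

Orientations are given as a unit quaternion [w, x, y, z].
In Python, from cell import robot gives the robot as it stands.
- The arm moves only by the tool send_rows, never from a script. Its argument "commands" is a list of rows, each a list of 7 numbers: the turn, a rotation vector about the tool's x, y, z in rad, then the shift along the tool's x, y, z in m, then the gripper's target within -1 to 1 (fully open at 1, half-way at 0, shut at -1). A call has 1 to 10 rows; each row is the pose to reach, as a shift and turn from the pose commanded when the call began, along the tool's axes at that moment; what a row does not reach only later rows make up. A row lasts 1/8 s, in which the tool goes at most 62.5 mm and 10.7 degrees, less where a joint would pass 70% of its speed; a pose out of reach is approached as far as the arm can. A call with a gripper value outside its range is refused whole. The fingers move at their own pace and stop on an object; "squeeze" is the grip in N (left out, the last holds). Time passes only in rows, so rows that repeat a pose let the fingers close. It gives the time, the measured TCP pose, the force and the opening at its end, in the units of the state.
- robot.observe(): the state, without advancing time (a new reading comes with each control period).
- robot.get_image(name): name is "scene" or "top"; returns the picture (420x560x3 uint8, blue, green, red); there is no depth.
- robot.camera_info(name): a dict with "mtx" (3x3 intrinsics, pixels), "R" (3x3) and "t" (3): a world point X has camera coordinates R X + t. Camera axes: x right, y down, z forward; pixel columns grow to the right and rows downward; lengths in m; the calibration is good to about 2 mm. A picture is of the moment at which its call begins. camera_info takes no time and is no camera call.
- robot.close_job(): hands the job in, once; it reports no verdict.
Trained networks look in the newest picture that a camera, given by its name, has taken for a name from the list of things; names that differ only in an ending like _2 or _b are one class to them, and where a whole thing is asked for, a point or a joint stands for the part that bears it (a point fixed in the world has none). Each returns a list of dicts, best first, with "confidence" (0 to 1); they miss things now and then, are a little off and sometimes report something else, mostly with a low value. They report only what shows in the picture. A call takes as long as a camera call. They do not tell look-alikes from the thing itself.
- robot.silhouettes(camera, target): "mask" (420x560 bool, what is visible of it) and "location" ([row, column] in pixels, amid what is visible of it).
The state is a dict: "t": time; "q": joint angles; "qd": joint speeds; "tau": joint torques, N m; "ee_pos": TCP position; "tcp_rot": TCP orientation; "contact_force": force on the tool from outside, world axes, zero at the start; "wrist_torque": the same for the moment, N m; "width": finger opening in m.
Only numpy, scipy, OpenCV 4.12 (cv2) and the standard library are available. Lean on these libraries where they do the work, as an engineer would, in place of code of your own. Each camera call takes 0.05 s, during which the arm holds its last target. There are 200 camera calls.

## Working session

There is one attempt and no reset: what is moved stays moved. The work goes in short steps, Python scripts to look and compute and a tool call to move; the robot and the scene stay as the last step left them, time stands still between calls to the robot, and variables do not carry over. Pictures are saved under pics/ and viewed, about 8 in all and at most 12, crops included, and the job is handed in when it is done.

Besides the shell and the picture viewer there is one more tool, called after ">>>" as a command line: name --pt "numbers of a row" for each row, then --argument value for the rest. send_rows: Moves the arm, as the interface text tells. Its arguments: {"type":"object","properties":{"commands":{"type":"array"},"squeeze":{"type":"number"}},"required":["commands"]}

```bash
mkdir -p pics; ls; python3 - <<'E'
from cell import robot
import cv2,numpy as np
for n in("scene","top"):
    im=robot.get_image(n); cv2.imwrite(f"pics/{n}0.png",im)
    c=robot.camera_info(n); print(n,np.round(c["mtx"],1).tolist(),np.round(c["R"],4).tolist(),np.round(c["t"],4).tolist(), (-c["R"].T@c["t"]).round(3))
    for k in("hanger","hanger_grip","rail_stand","gate","lens","blower"):
        for d in robot.silhouettes(n,k): print(n,k,round(d["confidence"],2),np.round(d["location"]),d["mask"].sum())
o=robot.observe();print({k:np.round(v,3).tolist() for k,v in o.items()})
E
```

```text
pics
scene [[390.4, 0.0, 280.7], [0.0, 390.4, 205.1], [0.0, 0.0, 1.0]] [[-0.8227, 0.5682, -0.0181], [0.4397, 0.6159, -0.6537], [-0.3603, -0.5457, -0.7566]] [0.3812, -0.0388, 1.333] [0.811 0.535 0.99 ]
scene hanger 0.81 [184. 247.] 803
scene hanger 0.75 [131. 228.] 760
scene hanger 0.7 [177. 280.] 928
scene hanger 0.64 [143. 296.] 765
scene hanger_grip 0.95 [144. 291.] 809
scene hanger_grip 0.89 [134. 226.] 716
scene hanger_grip 0.77 [189. 248.] 860
scene hanger_grip 0.61 [174. 276.] 934
scene rail_stand 0.9 [269. 232.] 6443
scene blower 0.58 [192. 165.] 304
top [[481.9, 0.0, 277.1], [0.0, 481.9, 207.1], [0.0, 0.0, 1.0]] [[0.008, -0.9997, 0.0239], [-0.9926, -0.0108, -0.1213], [0.1215, -0.0228, -0.9923]] [-0.1177, 0.4462, 1.2432] [ 0.293 -0.084  1.291]
top hanger 0.94 [262. 326.] 803
top hanger 0.91 [215. 335.] 852
top hanger 0.8 [248. 441.] 1198
top hanger 0.68 [303. 352.] 949
top hanger_grip 0.89 [244. 437.] 1215
top hanger_grip 0.69 [260. 322.] 754
top hanger_grip 0.57 [306. 351.] 996
top hanger_grip 0.23 [151. 257.] 7339
top rail_stand 0.61 [151. 255.] 7219
top gate 0.31 [150. 259.] 7271
top lens 0.57 [216. 216.] 569
top blower 0.57 [133. 398.] 413
{'t': 0.7, 'q': [-1.169, 0.091, 1.231, -0.0, 1.82, -0.057], 'qd': [-0.001, 0.0, 0.0, -0.001, -0.0, -0.0], 'tau': [-0.001, -45.831, -41.799, -0.0, 0.001, 0.0], 'ee_pos': [0.266, -0.538, 0.256], 'tcp_rot': [0.0, 0.974, 0.227, 0.0], 'contact_force': [0.275, 0.586, -0.155], 'wrist_torque': [0.0, 0.041, -0.004], 'width': 0.085}
```

```bash
python3 - <<'E'
import cv2,numpy as np
a=cv2.imread("pics/scene0.png");b=cv2.imread("pics/top0.png")
cv2.imwrite("pics/s_big.png",cv2.resize(a[80:380,120:420],None,fx=2,fy=2,interpolation=cv2.INTER_CUBIC))
cv2.imwrite("pics/t_big.png",cv2.resize(b[60:340,100:480],None,fx=2.1,fy=2.1,interpolation=cv2.INTER_CUBIC))
E
```

```text
(no output)
```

View pics/s_big.png

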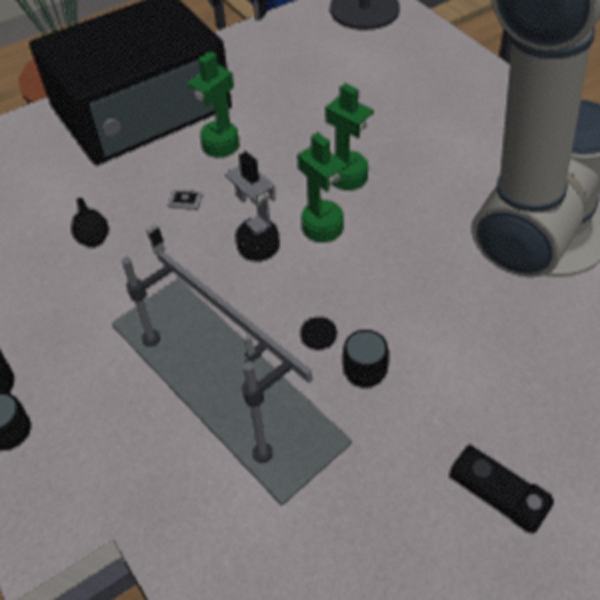

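View pics/t_big.png

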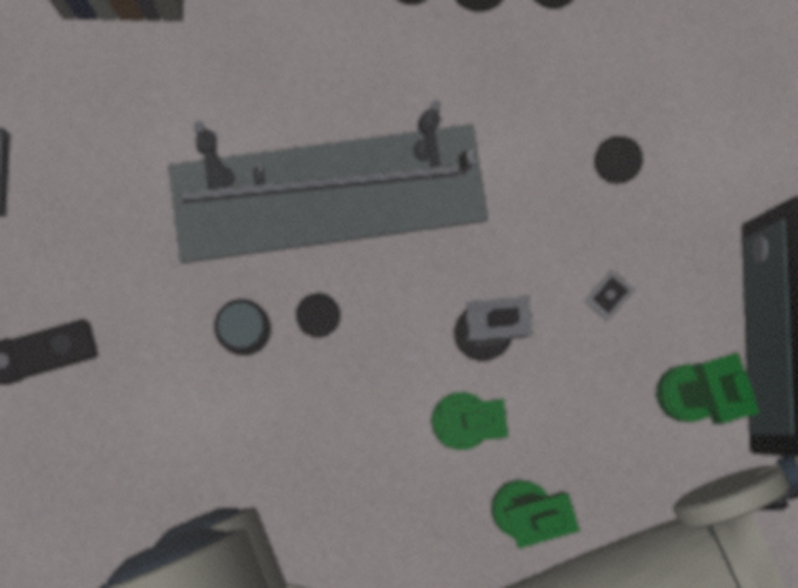

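Candidates for the hanger: three all-green look-alikes, top image (322,260), (350,305) and (441,248). The grey one with black hood and tab, top (338,210) and scene (245,180), fits the description. I'll take a close crop to check it.

```bash
python3 - <<'E'
import cv2,numpy as np
a=cv2.imread("pics/scene0.png");b=cv2.imread("pics/top0.png")
f=lambda im,r,c,h,w:cv2.convertScaleAbs(cv2.resize(im[r:r+h,c:c+w],None,fx=7,fy=7,interpolation=cv2.INTER_CUBIC),alpha=1.5)
# scene rows150-220 cols 220-270 ; top rows 195-240, cols 310-360
A=f(a,150,225,70,45);B=f(b,190,310,45,50)
H=np.zeros((490,315+350,3),np.uint8);H[:490,:315]=A;H[:315,315:]=B
cv2.imwrite("pics/h.png",H)
# base plate corners in top
E
```

```text
(no output)
```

View pics/h.png

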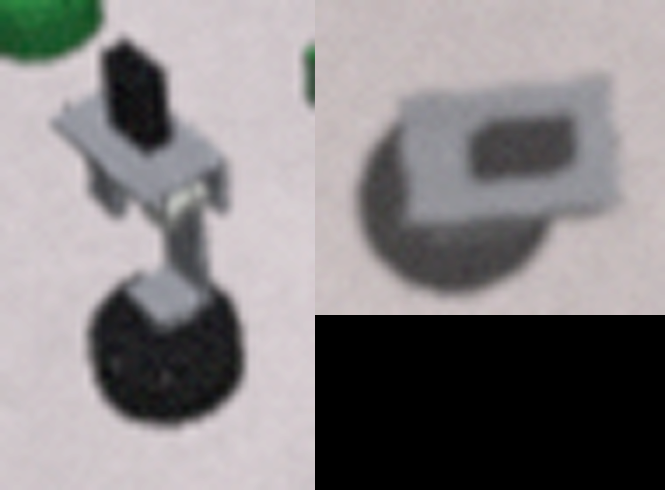

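The grey hanger stands upright with black tab and hood, and has a white wheel. Next I'll fit the poses of the hanger and stand, and the rail height, to the clicked points.

```bash
cat >u.py <<'E'
from cell import robot
import cv2,numpy as np
from scipy.optimize import least_squares
C={n:robot.camera_info(n) for n in("scene","top")}
def proj(n,P):
    c=C[n];X=np.atleast_2d(P)@np.array(c["R"]).T+c["t"];u=X@np.array(c["mtx"]).T
    return u[:,:2]/u[:,2:]
def T(p,P):
    P=np.array(P,float);c,s=np.cos(p[2]),np.sin(p[2])
    return np.c_[p[0]+c*P[:,0]-s*P[:,1],p[1]+s*P[:,0]+c*P[:,1],P[:,2]]
def fit(fn,obs,x0):
    f=lambda p:np.concatenate([(proj(n,fn(p,k))-o).ravel() for n,k,o in obs])
    r=least_squares(f,x0,loss="soft_l1");return r.x,f(r.x).reshape(-1,2)
E
cat >fit.py <<'E'
from u import *
b=np.array([[.09,.2,.012],[.09,-.2,.012],[-.04,-.2,.012],[-.04,.2,.012]])
ot=np.array([[168,165],[473,124],[487,220],[180,263]])/2.1+[100,60]
os_=np.array([[282,503],[113,325],[180,278],[350,440]])/2+[120,80]
def fs(p,k):
    if k=="b": return T(p,b)
    return T(p,[[0,.163,.18+.141*.163+p[3]],[0,-.163,.18-.141*.163+p[3]]])
obs=[("top","b",ot),("scene","b",os_),("scene","r",np.array([[309,376],[163,257]])/2+[120,80]),("top","r",np.array([[183,197],[470,170]])/2.1+[100,60])]
S,e=fit(fs,obs,[.45,0,.1,0]);print("stand",S.round(4));print(e.round(1).tolist())
def fh(p,k):
    if k=="hood": return T(p,[[0,0,.03]])
    if k=="tab": return T(p,[[.008,.015,.201],[.008,-.015,.201],[-.008,-.015,.201],[-.008,.015,.201]])
    return T(p,[[p[4],.036,.157],[p[4],-.036,.157],[p[3],-.036,.157],[p[3],.036,.157]])
g=lambda a,o:np.array(a)/7.+o
obs=[("top","br",g([[400,100],[608,78],[618,208],[410,222]],[310-45,190])),("scene","br",g([[165,200],[57,120],[112,85],[228,158]],[225,150])),
("scene","tab",g([[0,0]]*4,0))][:2]
obs+= [("top","hood",g([[455,198]],[265,190]))]
Hh,e=fit(fh,obs,[.3,-.2,0,-.02,.02]);print("hanger",Hh.round(4));print(e.round(1).tolist())
np.savez("pose.npz",S=S,H=Hh)
E
python3 fit.py; cat >ov.py <<'E'
from u import *
import sys
d=np.load("pose.npz");S,Hh=d["S"],d["H"]
def box(x0,x1,y0,y1,z0,z1): return [[x,y,z] for x in(x0,x1) for y in(y0,y1) for z in(z0,z1)]
ED=[(i,j) for i in range(8) for j in range(i) if bin(i^j).count("1")==1]
def draw(im,n,p,bx,col,s,o):
    q=(proj(n,T(p,bx))-o+.5)*s
    for i,j in ED: cv2.line(im,tuple(np.int32(q[i])),tuple(np.int32(q[j])),col,1,cv2.LINE_AA)
out=np.zeros((600,800,3),np.uint8)
for n,f,(r,c,h,w),s,(R,Cc) in(("scene","pics/scene0.png",(150,225,70,50),7,(0,0)),("top","pics/top0.png",(190,310,45,50),6,(0,400))):
    im=cv2.convertScaleAbs(cv2.resize(cv2.imread(f)[r:r+h,c:c+w],None,fx=s,fy=s,interpolation=cv2.INTER_CUBIC),alpha=1.5)
    for bx,col in((box(-.008,.008,-.015,.015,.157,.201),(0,0,255)),(box(.016,.024,-.01,.01,.126,.151),(0,255,0)),(box(-.02,-.014,-.01,.01,.054,.151),(255,0,0))): draw(im,n,Hh,bx,col,s,np.array([c,r]))
    out[R:R+im.shape[0],Cc:Cc+im.shape[1]]=im[:,:400]
cv2.imwrite("pics/ov.png",out)
E
python3 ov.py
```

```text
stand [ 0.5752 -0.0579  0.1502 -0.0294]
[[-1.0, -0.4], [-0.7, -0.1], [0.0, 0.3], [-1.0, -0.1], [-1.0, -0.4], [-1.8, -2.0], [-1.3, -1.3], [0.7, -0.6], [-0.5, 0.3], [-2.6, -1.2], [-0.2, 1.2], [-2.7, 0.7]]
hanger [ 0.4189 -0.2535  0.119  -0.0173  0.0237]
[[-1.2, 0.5], [-0.9, 0.4], [-0.1, -1.1], [-0.5, 0.2], [-2.5, -0.5], [-1.4, -1.3], [1.2, -2.4], [-0.9, -1.0], [0.1, -0.0]]
```

View pics/ov.png

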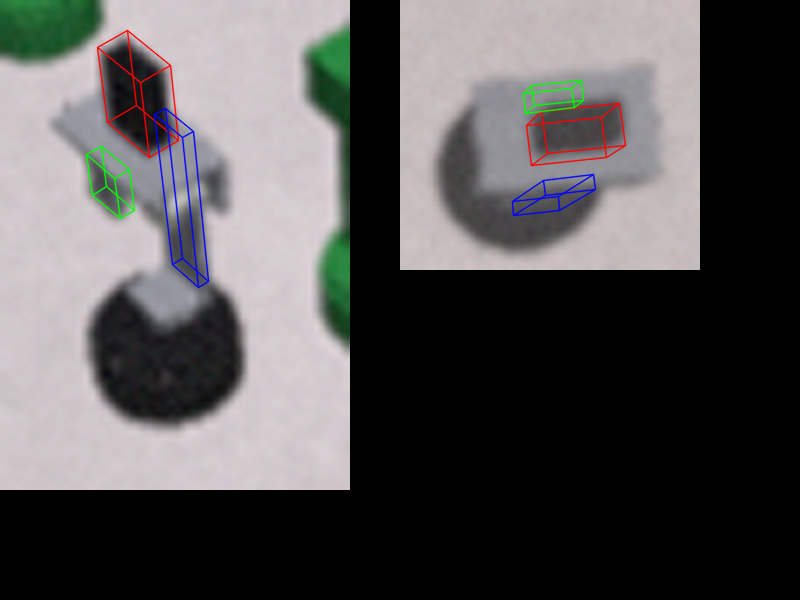

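```bash
cat >>ov.py <<'E'
def stand(f1,f2,outf,S):
    out=np.zeros((600,800,3),np.uint8)
    for n,f,(r,c,h,w),s,(R,Cc) in(("scene",f1,(195,170,140,130),4,(0,0)),("top",f2,(105,175,85,165),4,(0,0))):
        im=cv2.convertScaleAbs(cv2.resize(cv2.imread(f)[r:r+h,c:c+w],None,fx=s,fy=s,interpolation=cv2.INTER_CUBIC),alpha=1.5)
        o=np.array([c,r])
        draw(im,n,S,box(-.04,.09,-.2,.2,0,.012),(0,255,255),s,o)
        for dz,col in((-.015,(255,0,0)),(0,(0,255,0)),(.015,(0,0,255))):
            q=(proj(n,T(S,[[0,-.163,.157+dz],[0,.163,.203+dz]]))-o+.5)*s
            cv2.line(im,tuple(np.int32(q[0])),tuple(np.int32(q[1])),col,1,cv2.LINE_AA)
        cv2.imwrite(outf+n+".png",im)
if __name__=="__main__": stand("pics/scene0.png","pics/top0.png","pics/st_",S)
E
python3 ov.py
```

```text
(no output)
```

View pics/st_scene.png

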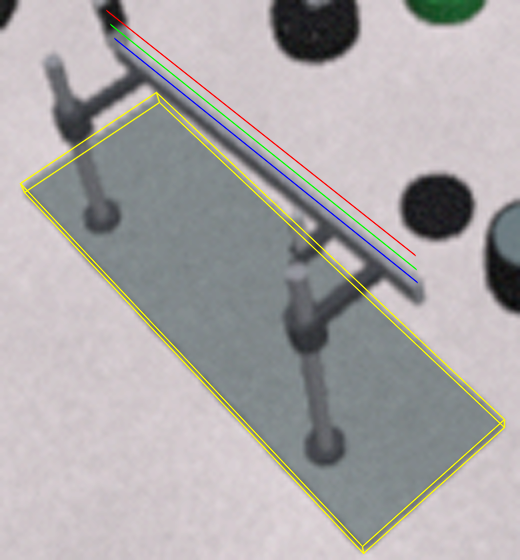

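View pics/st_top.png

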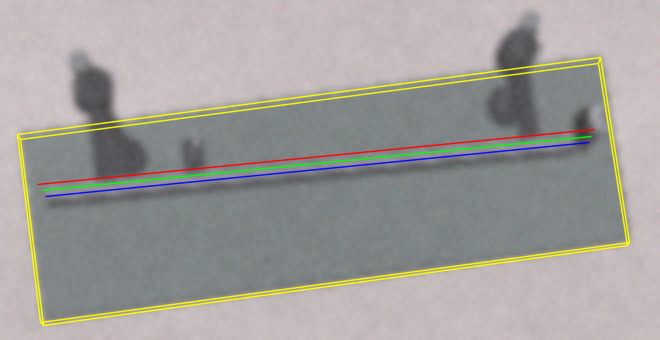

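```bash
cat >edge.py <<'E'
from u import *
d=np.load("pose.npz");S=d["S"].copy()
def prof(n,f,P,Dir,rng):
    im=cv2.imread(f,0).astype(np.float32)
    out=[]
    for o in rng:
        q=proj(n,T(S,P+np.array(Dir)*o)).astype(np.float32)
        out.append(cv2.remap(im,q[:,0].reshape(1,-1),q[:,1].reshape(1,-1),cv2.INTER_CUBIC))
    return np.array(out)[:,0,:]
def base(S):
    global_edges=[]
    rng=np.arange(-.012,.0121,.0005)
    for n,f in(("top","pics/top0.png"),("scene","pics/scene0.png")):
        for nm,P0,P1,D in(("x-",(-.04,-.18,.012),(-.04,.18,.012),(-1,0,0)),("x+",(.09,-.18,.012),(.09,.18,.012),(1,0,0)),("y-",(-.03,-.2,.012),(.08,-.2,.012),(0,-1,0)),("y+",(-.03,.2,.012),(.08,.2,.012),(0,1,0))):
            t=np.linspace(0,1,60)[:,None];P=np.array(P0)*(1-t)+np.array(P1)*t
            g=prof(n,f,P,D,rng)
            r=[]
            for half in(g[:,:30],g[:,30:]):
                m=np.median(half,axis=1);gr=np.gradient(m);w=np.clip(gr-gr.max()*.3,0,None);r.append((w*rng).sum()/w.sum()*1e3)
            print(n,nm,np.round(r,1))
if __name__=="__main__":
    base(S)
    rng=np.arange(-.03,.0301,.002)
    for n,f in(("top","pics/top0.png"),("scene","pics/scene0.png")):
        for a,b in((-.09,0),(.0,.09)):
            y=np.linspace(a,b,60);P=np.c_[0*y,y,.18-.015+.141*y]
            print(n,a,np.c_[rng*1e3,np.median(prof(n,f,P,(1,0,0),rng),axis=1)].round().astype(int)[:,1].tolist())
E
python3 edge.py
```

```text
top x- [0.7 0.8]
top x+ [1.3 1.2]
top y- [1.5 1.4]
top y+ [-1.6 -1.3]
scene x- [-1.9 -1.2]
scene x+ [3.  2.8]
scene y- [-2.  -2.1]
scene y+ [4.5 4.3]
top -0.09 [87, 87, 86, 86, 87, 87, 86, 86, 86, 87, 85, 78, 68, 67, 79, 91, 96, 93, 89, 87, 87, 87, 87, 87, 87, 87, 87, 87, 88, 87, 87]
top 0.0 [86, 86, 86, 86, 86, 86, 87, 86, 86, 86, 84, 77, 68, 68, 80, 91, 95, 92, 87, 86, 86, 86, 86, 87, 86, 86, 86, 86, 86, 87, 87]
scene -0.09 [133, 133, 133, 133, 133, 133, 133, 133, 134, 134, 134, 134, 131, 122, 109, 103, 97, 82, 60, 50, 64, 95, 116, 112, 97, 91, 89, 90, 89, 90, 90]
scene 0.0 [135, 135, 135, 135, 135, 135, 135, 135, 135, 135, 135, 135, 132, 122, 109, 102, 96, 80, 58, 49, 65, 96, 124, 131, 120, 103, 90, 88, 88, 88, 88]
```

Base-plate yaw is confirmed. The rail appears about 12 mm lower than nominal. Now I'll refine the hanger from the tab centroid in both views and the bridge edges.

```bash
cat >hang.py <<'E'
from u import *
from edge import prof
import edge
d=np.load("pose.npz");H=d["H"][:3]
tab=[[x,y,z] for x in(-.008,.008) for y in(-.015,.015) for z in(.157,.201)]
for n,f,(r,c,h,w) in(("top","pics/top0.png",(200,325,20,30)),("scene","pics/scene0.png",(152,235,24,17))):
    im=cv2.imread(f,0)[r:r+h,c:c+w].astype(float)
    lo,hi=np.percentile(im,3),np.median(im)
    th=(lo+{"top":86,"scene":110}[n])/2
    big=cv2.resize(im,None,fx=8,fy=8,interpolation=cv2.INTER_CUBIC)
    k,lab,st,ce=cv2.connectedComponentsWithStats((big<th).astype(np.uint8))
    i=1+np.argmax(st[1:,4]);cen=(ce[i]+.5)/8-.5+[c,r]
    rect=cv2.minAreaRect(np.argwhere(lab==i)[:,::-1].astype(np.float32))
    def res(p):
        q=proj(n,T([p[0],p[1],H[2]],tab)).astype(np.float32);m=cv2.moments(cv2.convexHull(q));return [m["m10"]/m["m00"]-cen[0],m["m01"]/m["m00"]-cen[1]]
    s=least_squares(res,H[:2]);q=proj(n,T([*s.x,H[2]],tab)).astype(np.float32)
    print(n,lo,hi,cen.round(2),"area",st[i,4]/64,"model",cv2.contourArea(cv2.convexHull(q)),s.x.round(4),rect)
edge.S=H
rng=np.arange(-.012,.0121,.0005)
for nm,P0,P1,D in(("x-",(-.0173,-.03,.157),(-.0173,.03,.157),(-1,0,0)),("x+",(.0237,-.03,.157),(.0237,.03,.157),(1,0,0)),("y-",(-.015,-.036,.157),(.02,-.036,.157),(0,-1,0)),("y+",(-.015,.036,.157),(.02,.036,.157),(0,1,0))):
    t=np.linspace(0,1,40)[:,None];P=np.array(P0)*(1-t)+np.array(P1)*t
    for n in("top",):
        g=prof(n,f"pics/{n}0.png",P,D,rng);r=[]
        for hf in(g[:,:20],g[:,20:]):
            m=np.median(hf,axis=1);gr=np.abs(np.gradient(m));w=np.clip(gr-gr.max()*.4,0,None);r.append((w*rng).sum()/w.sum()*1e3)
        print(n,nm,np.round(r,1))
E
python3 hang.py
```

```text
top 45.0 97.0 [339.07 210.7 ] area 108.125 model 132.34508409025148 [ 0.4217 -0.2542] ((116.30615997314453, 88.82292938232422), (64.53374481201172, 118.97859191894531), 84.4006576538086)
scene 11.0 99.0 [244.04 163.65] area 110.59375 model 141.87337596341968 [ 0.4212 -0.2509] ((75.14655303955078, 95.89401245117188), (129.0317840576172, 69.59562683105469), 80.6900634765625)
top x- [-0.1 -0.2]
top x+ [-8.7  2.8]
top y- [ 0.8 -9.3]
top y+ [-0.6  5.7]
```

```bash
cat >mv.py <<'E'
from cell import robot
import numpy as np
from scipy.spatial.transform import Rotation as Rn
SX,SY,SW=.5763,-.0568,.1502
def pose(psi_h,slope=0.):  # tool x along hanger y, tool y along hanger x; slope raises +y
    return Rn.from_euler("z",psi_h)*Rn.from_euler("x",slope)*Rn.from_matrix(np.array([[0,1,0],[1,0,0],[0,0,-1.]]))
def st(x,y,z):
    c,s=np.cos(SW),np.sin(SW);return np.array([SX+c*x-s*y,SY+s*x+c*y,z])
def rel(p,R):
    o=robot.observe();q=o["tcp_rot"];R0=Rn.from_quat([q[1],q[2],q[3],q[0]])
    print("now",o["ee_pos"].round(4),"F",np.round(o["contact_force"],1),"w",round(float(o["width"]),4),"t",round(float(o["t"]),2))
    print("turn",(R0.inv()*R).as_rotvec().round(4).tolist(),"shift",R0.inv().apply(np.array(p)-o["ee_pos"]).round(4).tolist())
E
python3 -c "
from mv import *
rel([.4215,-.2525,.27],pose(.119)); rel([.4215,-.2525,.188],pose(.119))"
```

```text
now [ 0.2657 -0.538   0.2563] F [ 0.3  0.6 -0.2] w 0.0851 t 0.7
turn [0.0, 0.0, -1.231] shift [0.2661, -0.1869, -0.0137]
now [ 0.2657 -0.538   0.2563] F [ 0.3  0.6 -0.2] w 0.0851 t 0.7
turn [0.0, 0.0, -1.231] shift [0.2661, -0.187, 0.0683]
```

>>> send_rows --pt "0 0 -0.18 0.03 -0.02 -0.03 0.2" --pt "0 0 -0.36 0.075 -0.053 -0.03 0.2" --pt "0 0 -0.54 0.12 -0.084 -0.03 0.2" --pt "0 0 -0.72 0.165 -0.115 -0.03 0.2" --pt "0 0 -0.9 0.21 -0.147 -0.03 0.2" --pt "0 0 -1.08 0.24 -0.168 -0.03 0.2" --pt "0 0 -1.231 0.2661 -0.187 -0.025 0.2" --pt "0 0 -1.231 0.2661 -0.187 -0.014 0.2" --pt "0 0 -1.231 0.2661 -0.187 -0.014 0.2"

```text
t: 1.82
ee_pos: [0.421, -0.2526, 0.269]
tcp_rot: [-0.001, 0.664, 0.747, -0.0]
contact_force: [-0.2, -0.3, 0.3]
width: 0.0512
```

```bash
python3 -c "
from mv import *
rel([.4215,-.2525,.188],pose(.119))
import cv2
a=robot.get_image('scene')[120:210,210:300];b=robot.get_image('top')[170:260,290:380]
cv2.imwrite('pics/pre.png',cv2.convertScaleAbs(np.hstack([cv2.resize(i,(400,400),interpolation=cv2.INTER_CUBIC) for i in(a,b)]),alpha=1.4))"
```

```text
now [ 0.421  -0.2526  0.269 ] F [-0.2 -0.3  0.3] w 0.0512 t 1.82
turn [-0.0019, -0.001, -0.0017] shift [-0.0, 0.0007, 0.081]
```

View pics/pre.png

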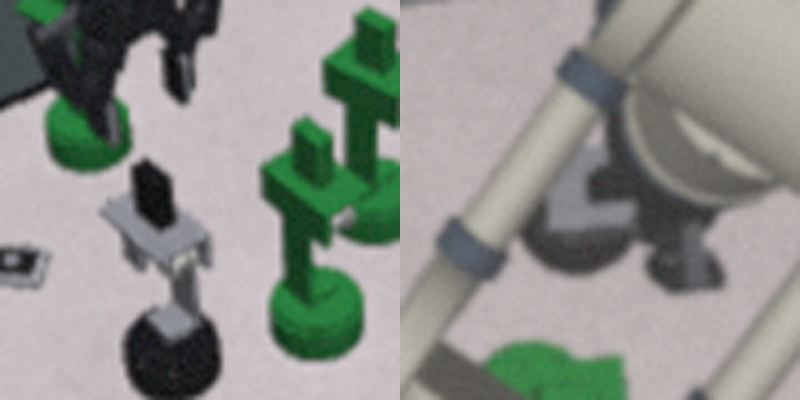

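The open fingers straddle the tab in the scene half: tips at (110,135) and (180,90), tab top at (150,165). Descend and close.

>>> send_rows --pt "0 0 0 0 0.0005 0.03 0.2" --pt "0 0 0 0 0.0005 0.06 0.2" --pt "0 0 0 0 0.0005 0.08 0.2" --pt "0 0 0 0 0.0005 0.08 0.2" --pt "0 0 0 0 0.0005 0.08 -0.4" --pt "0 0 0 0 0.0005 0.08 -1" --pt "0 0 0 0 0.0005 0.08 -1" --pt "0 0 0 0 0.0005 0.08 -1" --squeeze 60

```text
t: 2.92
ee_pos: [0.4223, -0.2528, 0.1919]
tcp_rot: [0.001, 0.664, 0.748, -0.0]
contact_force: [-0.9, 0.2, 6.0]
width: 0.0153
```

>>> send_rows --pt "0 0 0 0 0 -0.004 -1" --pt "0 0 0 0 0 -0.015 -1" --pt "0 0 0 0 0 -0.035 -1" --pt "0 0 0 0 0 -0.06 -1" --pt "0 0 0 0 0 -0.06 -1" --squeeze 80

```text
t: 3.55
ee_pos: [0.4228, -0.2529, 0.2537]
tcp_rot: [0.003, 0.664, 0.748, 0.0]
contact_force: [-0.2, -0.3, -2.8]
width: 0.0148
```

```bash
python3 -c "
from mv import *
rel([.4215,-.2525,.188],pose(.119))
import cv2
print(robot.observe()['wrist_torque'].round(2))
a=robot.get_image('scene');b=robot.get_image('top')
cv2.imwrite('pics/s1.png',a);cv2.imwrite('pics/t1.png',b)
cv2.imwrite('pics/lift.png',cv2.convertScaleAbs(np.hstack([cv2.resize(i,(400,400),interpolation=cv2.INTER_CUBIC) for i in(a[120:210,210:300],b[170:260,290:380])]),alpha=1.4))"
```

```text
now [ 0.4228 -0.2529  0.2537] F [-0.2 -0.3 -2.8] w 0.0148 t 3.55
turn [0.0042, 0.0036, 0.0001] shift [0.0008, -0.0016, 0.0657]
[ 0.04 -0.08  0.05]
```

View pics/lift.png

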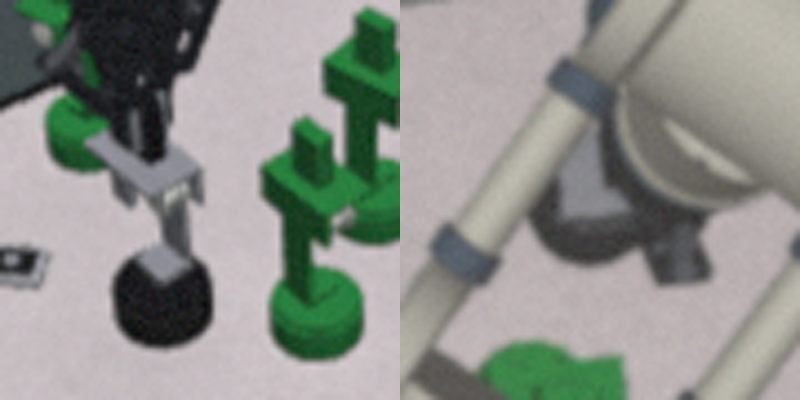

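Held upright, with about 3 N of weight. Next is transport to the pre-hook pose at stand x −80 mm, y +122 mm, tilted 0.14 rad.

```bash
cat >>mv.py <<'E'
RZ=-.012
def tread(x,y,h,off=.0679): # TCP for tread at stand x,y and height h above rail top
    z=.180+.141*y+RZ+h
    return st(x,y-off*np.sin(.14),z+off*np.cos(.14))
E
python3 -c "
from mv import *
rel(tread(-.08,.122,.07),pose(SW,.14)); rel(tread(-.08,.122,.027),pose(SW,.14));print(tread(-.08,.122,.027))"
```

```text
now [ 0.4221 -0.2524  0.2504] F [ 0.7 -0.7 -2.9] w 0.0149 t 3.65
turn [0.0025, 0.1403, -0.0311] shift [0.2859, 0.0929, -0.0721]
now [ 0.4221 -0.2524  0.2504] F [ 0.7 -0.7 -2.9] w 0.0149 t 3.65
turn [0.0025, 0.1403, -0.0311] shift [0.2859, 0.0929, -0.0291]
[0.48036293 0.04248725 0.27943767]
```

>>> send_rows --pt "0 0 0 0 0 -0.04 -1" --pt "0 0 0 0.02 0.007 -0.072 -1" --pt "0 0.02 0 0.06 0.02 -0.072 -1" --pt "0 0.05 -0.01 0.105 0.035 -0.072 -1" --pt "0 0.08 -0.02 0.15 0.05 -0.072 -1" --pt "0 0.11 -0.03 0.195 0.063 -0.072 -1" --pt "0 0.14 -0.031 0.24 0.078 -0.072 -1" --pt "0 0.14 -0.031 0.27 0.088 -0.072 -1" --pt "0 0.14 -0.031 0.286 0.093 -0.072 -1" --pt "0 0.14 -0.031 0.286 0.093 -0.06 -1"

```text
t: 4.9
ee_pos: [0.4806, 0.0431, 0.3101]
tcp_rot: [-0.052, 0.65, 0.757, 0.046]
contact_force: [0.0, -0.8, -3.0]
width: 0.015
```

```bash
python3 -c "
from mv import *
rel(tread(-.08,.122,.027),pose(SW,.14))
import cv2
a=robot.get_image('scene');b=robot.get_image('top')
cv2.imwrite('pics/s2.png',a);cv2.imwrite('pics/t2.png',b)
cv2.imwrite('pics/v2.png',cv2.convertScaleAbs(np.hstack([cv2.resize(i,(400,500),interpolation=cv2.INTER_CUBIC) for i in(a[190:340,210:330],b[90:240,150:270])]),alpha=1.4))"
```

```text
now [0.4806 0.0431 0.3101] F [ 0.  -0.8 -3. ] w 0.015 t 4.9
turn [0.0026, 0.0006, 0.0016] shift [-0.0048, -0.0004, 0.0303]
```

View pics/v2.png

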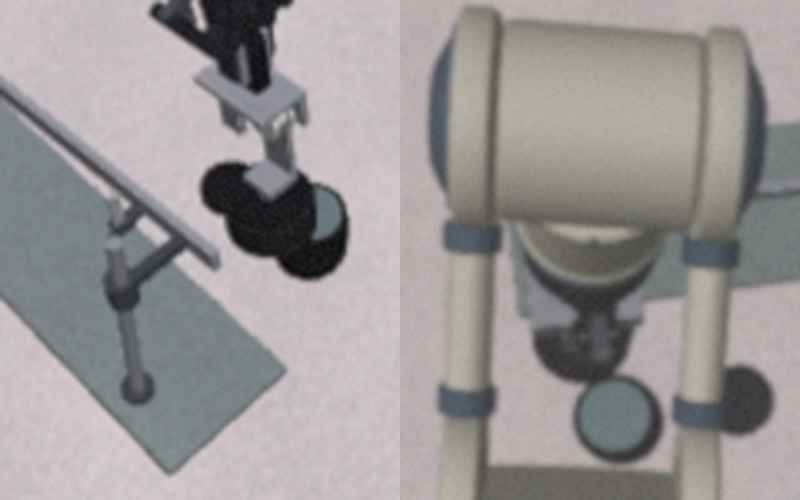

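```bash
python3 -c "
from mv import *
from u import proj
o=robot.observe();q=o['tcp_rot'];R=Rn.from_quat([q[1],q[2],q[3],q[0]])
# hanger pt rel grip (hx,hy,hz) -> tool (hy,hx,-hz), grip at tool z +.0129
for h in((.024,.036,-.022),(-.02,.036,-.022),(.024,-.036,-.022),(0,0,-.055)):
    P=o['ee_pos']+R.apply([h[1],h[0],.0129-h[2]]);print(h,proj('scene',P).round(1),P.round(4))
print('rail end',proj('scene',[st(s,.163,.203-.012) for s in(-.004,.004)]).round(1))
"
```

```text
(0.024, 0.036, -0.022) [[287.4 227.1]] [0.4976 0.0855 0.2783]
(-0.02, 0.036, -0.022) [[301.  216.8]] [0.4541 0.0789 0.2783]
(0.024, -0.036, -0.022) [[266.9 212.8]] [0.5082 0.015  0.2682]
(0, 0, -0.055) [[285.8 223.9]] [0.4784 0.0512 0.2406]
rail end [[274.8 264. ]
 [272.4 266. ]]
```

>>> send_rows --pt "0 0 0 -0.002 0 0.015 -1" --pt "0 0 0 -0.005 0 0.03 -1" --pt "0 0 0 -0.005 0.005 0.03 -1" --pt "0 0 0 -0.005 0.02 0.03 -1" --pt "0 0 0 -0.005 0.035 0.03 -1" --pt "0 0 0 -0.005 0.05 0.03 -1" --pt "0 0 0 -0.005 0.062 0.03 -1" --pt "0 0 0 -0.005 0.072 0.03 -1" --pt "0 0 0 -0.005 0.08 0.03 -1" --pt "0 0 0 -0.005 0.08 0.03 -1"

```text
t: 6.25
ee_pos: [0.5599, 0.0539, 0.2798]
tcp_rot: [-0.053, 0.65, 0.756, 0.046]
contact_force: [-0.3, -0.6, -3.9]
width: 0.015
```

```bash
python3 -c "
from mv import *
rel(tread(0,.122,.027),pose(SW,.14));rel(tread(0,.122,.0),pose(SW,.14))
import cv2
a=robot.get_image('scene');b=robot.get_image('top')
cv2.imwrite('pics/s3.png',a);cv2.imwrite('pics/t3.png',b)
from u import proj
o=robot.observe();q=o['tcp_rot'];R=Rn.from_quat([q[1],q[2],q[3],q[0]])
P=[o['ee_pos']+R.apply([h[1],h[0],.0129-h[2]]) for h in((.024,.036,-.022),(-.02,.036,-.022),(.024,-.036,-.022),(0,0.018,-.055))]
P+=[st(s,.163,.191) for s in(-.004,.004)]
print(((proj('scene',P)-[200,190])*6).round().tolist())
cv2.imwrite('pics/v3.png',cv2.convertScaleAbs(cv2.resize(a[190:280,200:320],None,fx=6,fy=6,interpolation=cv2.INTER_CUBIC),alpha=1.4))"
```

```text
now [0.5599 0.0539 0.2798] F [-0.3 -0.6 -3.9] w 0.015 t 6.25
turn [0.0016, -0.0001, 0.0] shift [0.0006, -0.0004, 0.0004]
now [0.5599 0.0539 0.2798] F [-0.3 -0.6 -3.9] w 0.015 t 6.25
turn [0.0016, -0.0001, 0.0] shift [-0.0032, -0.0004, 0.0272]
[[371.0, 386.0], [456.0, 319.0], [252.0, 291.0], [399.0, 380.0], [449.0, 444.0], [434.0, 456.0]]
```

View pics/v3.png

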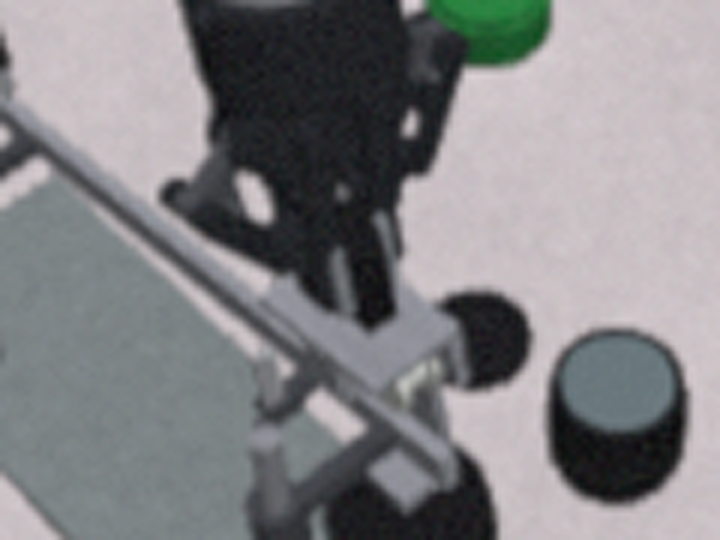

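Bridge and rail agree with the model to about 1.5 px, and the rail is in the mouth. Lower by feel.

>>> send_rows --pt "0 0 0 0 0 0.006 -1" --pt "0 0 0 -0.001 0 0.012 -1" --pt "0 0 0 -0.002 0 0.016 -1" --pt "0 0 0 -0.002 0 0.018 -1" --pt "0 0 0 -0.002 0 0.018 -1"

```text
t: 6.98
ee_pos: [0.5595, 0.0544, 0.2618]
tcp_rot: [-0.052, 0.651, 0.756, 0.046]
contact_force: [0.1, -0.4, -3.2]
width: 0.0147
```

>>> send_rows --pt "0 0 0 0 0 0.0015 -1" --pt "0 0 0 0 0 0.003 -1" --pt "0 0 0 0 0 0.003 -1"

```text
t: 7.35
ee_pos: [0.5595, 0.0548, 0.2588]
tcp_rot: [-0.052, 0.651, 0.756, 0.046]
contact_force: [0.4, 0.0, -3.5]
width: 0.0149
```

>>> send_rows --pt "0 0 0 0 0 0.001 -1" --pt "0 0 0 0 0 0.002 -1" --pt "0 0 0 0 0 0.002 -1"

```text
t: 7.72
ee_pos: [0.5595, 0.0551, 0.2569]
tcp_rot: [-0.052, 0.651, 0.756, 0.046]
contact_force: [0.6, 0.7, -3.3]
width: 0.0148
```

>>> send_rows --pt "0 0 0 0 0 0.001 -1" --pt "0 0 0 0 0 0.002 -1" --pt "0 0 0 0 0 0.002 -1"

```text
t: 8.1
ee_pos: [0.5594, 0.0553, 0.2549]
tcp_rot: [-0.052, 0.651, 0.756, 0.046]
contact_force: [-0.0, 0.1, -2.7]
width: 0.0151
```

>>> send_rows --pt "0 0 0 0 0 0.001 -1" --pt "0 0 0 0 0 0.002 -1" --pt "0 0 0 0 0 0.002 -1"

```text
t: 8.48
ee_pos: [0.5594, 0.0556, 0.2529]
tcp_rot: [-0.052, 0.651, 0.756, 0.046]
contact_force: [-0.0, 0.1, -3.2]
width: 0.0151
```

>>> send_rows --pt "0 0 0 0 0 0.001 -1" --pt "0 0 0 0 0 0.0015 -1" --pt "0 0 0 0 0 0.0015 -1"

```text
t: 8.85
ee_pos: [0.5594, 0.0558, 0.2515]
tcp_rot: [-0.052, 0.651, 0.756, 0.046]
contact_force: [0.4, -0.6, -2.9]
width: 0.0152
```

>>> send_rows --pt "0 0 0 0 0 0.001 -1" --pt "0 0 0 0 0 0.0015 -1" --pt "0 0 0 0 0 0.0015 -1"

```text
t: 9.22
ee_pos: [0.5594, 0.056, 0.2501]
tcp_rot: [-0.052, 0.651, 0.756, 0.046]
contact_force: [-0.6, 0.2, -3.3]
width: 0.0149
```

>>> send_rows --pt "0 0 0 0 0 0.001 -1" --pt "0 0 0 0 0 0.0015 -1" --pt "0 0 0 0 0 0.0015 -1"

```text
t: 9.6
ee_pos: [0.5594, 0.0561, 0.2499]
tcp_rot: [-0.052, 0.651, 0.756, 0.047]
contact_force: [-2.5, -1.6, 6.3]
width: 0.0149
```

>>> send_rows --pt "0 0 0 0 0 0.001 -1" --pt "0 0 0 0 0 0.0015 -1" --pt "0 0 0 0 0 0.0015 -1"

```text
t: 9.98
ee_pos: [0.5594, 0.0561, 0.2499]
tcp_rot: [-0.051, 0.651, 0.756, 0.047]
contact_force: [-3.0, -2.9, 10.4]
width: 0.0148
```

Contact is felt at TCP z = 0.250. Ease the load and relieve the side force.

>>> send_rows --pt "0 0 0 0 -0.0005 -0.001 -1" --pt "0 0 0 0 -0.001 -0.002 -1" --pt "0 0 0 0 -0.001 -0.002 -1"

```text
t: 10.35
ee_pos: [0.5591, 0.056, 0.25]
tcp_rot: [-0.051, 0.651, 0.756, 0.047]
contact_force: [2.8, -0.6, 6.3]
width: 0.0147
```

```bash
python3 -c "
from mv import *
rel(tread(0,.122,-.003),pose(SW,.14));o=robot.observe();print(o['wrist_torque'].round(2))
import cv2
from u import proj
a=robot.get_image('scene')
q=o['tcp_rot'];R=Rn.from_quat([q[1],q[2],q[3],q[0]])
P=[o['ee_pos']+R.apply([h[1],h[0],.0129-h[2]]) for h in((.024,.036,-.022),(-.02,.036,-.022),(.024,-.036,-.022),(0,0.018,-.055))]
P+=[st(s,.163,.188) for s in(-.004,.004)]
print(((proj('scene',P)-[200,210])*8).round().tolist())
cv2.imwrite('pics/v4.png',cv2.convertScaleAbs(cv2.resize(a[210:285,200:300],None,fx=8,fy=8,interpolation=cv2.INTER_CUBIC),alpha=1.5))"
```

```text
now [0.5591 0.056  0.25  ] F [ 2.8 -0.6  6.3] w 0.0147 t 10.35
turn [0.005, 0.0003, 0.0003] shift [-0.0017, 0.0002, 0.0003]
[-0.11 -0.51 -0.02]
[[505.0, 417.0], [616.0, 329.0], [351.0, 290.0], [541.0, 407.0], [599.0, 438.0], [579.0, 454.0]]
```

View pics/v4.png

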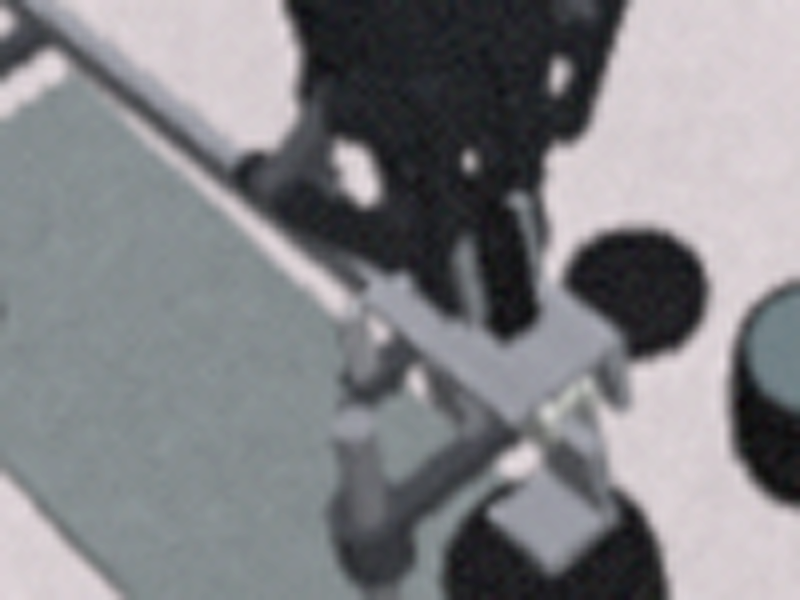

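>>> send_rows --pt "0 0 0 0 0.0005 -0.001 -1" --pt "0 0 0 0 0.0005 -0.0015 -1" --pt "0 0 0 0 0.0005 -0.0015 -1"

```text
t: 10.78
ee_pos: [0.5589, 0.056, 0.25]
tcp_rot: [-0.053, 0.65, 0.756, 0.046]
contact_force: [2.2, -0.3, 0.6]
width: 0.0148
```

>>> send_rows --pt "0 0 0 0 0 0.0008 -1" --pt "0 0 0 -0.002 0 0.0008 -1" --pt "0 0 0 -0.005 0 0.0008 -1" --pt "0 0 0 -0.008 0 0.0008 -1" --pt "0 0 0 -0.012 0 0.0008 -1" --pt "0 0 0 -0.016 0 0.0008 -1" --pt "0 0 0 -0.02 0 0.0008 -1" --pt "0 0 0 -0.024 0 0.0008 -1"

```text
t: 11.78
ee_pos: [0.5624, 0.0322, 0.2465]
tcp_rot: [-0.052, 0.651, 0.756, 0.046]
contact_force: [0.0, -0.7, 5.5]
width: 0.0144
```

>>> send_rows --pt "0 0 0 -0.003 0 0 -1" --pt "0 0 0 -0.006 0 0 -1" --pt "0 0 0 -0.009 0 0 -1" --pt "0 0 0 -0.012 0 0 -1" --pt "0 0 0 -0.015 0 0 -1" --pt "0 0 0 -0.018 0 0 -1" --pt "0 0 0 -0.021 0 0 -1" --pt "0 0 0 -0.024 0 0 -1"

```text
t: 12.78
ee_pos: [0.5658, 0.0091, 0.2432]
tcp_rot: [-0.053, 0.65, 0.756, 0.047]
contact_force: [0.1, 0.1, 5.8]
width: 0.0151
```

>>> send_rows --pt "0 0 0 -0.003 0 0 -1" --pt "0 0 0 -0.006 0 0 -1" --pt "0 0 0 -0.009 0 0 -1" --pt "0 0 0 -0.012 0 0 -1" --pt "0 0 0 -0.015 0 0 -1" --pt "0 0 0 -0.018 0 0 -1"

```text
t: 13.52
ee_pos: [0.5684, -0.0084, 0.2408]
tcp_rot: [-0.053, 0.65, 0.756, 0.047]
contact_force: [-2.0, 0.8, 5.5]
width: 0.0148
```

>>> send_rows --pt "0 0 0 -0.003 0 0 -1" --pt "0 0 0 -0.006 0 0 -1" --pt "0 0 0 -0.009 0 0 -1" --pt "0 0 0 -0.012 0 0 -1" --pt "0 0 0 -0.015 0 0 -1" --pt "0 0 0 -0.018 0 0 -1"

```text
t: 14.28
ee_pos: [0.571, -0.0264, 0.2382]
tcp_rot: [-0.053, 0.65, 0.756, 0.046]
contact_force: [-1.6, -0.5, 6.1]
width: 0.0156
```

>>> send_rows --pt "0 0 0 -0.003 0 0 -1" --pt "0 0 0 -0.006 0 0 -1" --pt "0 0 0 -0.009 0 0 -1" --pt "0 0 0 -0.012 0 0 -1" --pt "0 0 0 -0.015 0 0 -1" --pt "0 0 0 -0.018 0 -0.0005 -1" --pt "0 0 0 -0.02 0 -0.001 -1" --pt "0 0 0 -0.02 0 -0.001 -1"

```text
t: 15.28
ee_pos: [0.574, -0.0463, 0.2355]
tcp_rot: [-0.053, 0.651, 0.756, 0.046]
contact_force: [-0.1, -1.4, 0.1]
width: 0.0149
```

```bash
python3 -c "
from mv import *
rel(tread(0,.02,-.003),pose(SW,.14));o=robot.observe();print(o['wrist_torque'].round(2))
import cv2
for n in('scene','top'):
  cv2.imwrite(f'pics/{n}5.png',robot.get_image(n))
  for k in('gate','hanger'): print(n,k,[(round(d['confidence'],2),np.round(d['location']).tolist()) for d in robot.silhouettes(n,k)])
"
```

```text
now [ 0.574  -0.0463  0.2355] F [-0.1 -1.4  0.1] w 0.0149 t 15.28
turn [0.0005, -0.0002, -0.0006] shift [-0.0003, 0.0007, 0.0004]
[-0.29  0.32  0.03]
scene gate [(0.3, [273.0, 232.0])]
scene hanger [(0.95, [239.0, 238.0]), (0.93, [146.0, 296.0]), (0.73, [177.0, 280.0]), (0.54, [140.0, 234.0])]
top gate []
top hanger [(0.86, [248.0, 438.0]), (0.72, [261.0, 322.0]), (0.65, [159.0, 243.0])]
```

Force is near zero, tread at stand y ≈ 20 mm, past the gate. Release.

>>> send_rows --pt "0 0 0 0 0 0 -0.2" --pt "0 0 0 0 0 0 0" --pt "0 0 0 0 0 0 0" --pt "0 0 0 0 0 0 0"

```text
t: 16.08
ee_pos: [0.5744, -0.046, 0.2364]
tcp_rot: [-0.052, 0.651, 0.756, 0.047]
contact_force: [-0.4, -0.1, 0.7]
width: 0.0425
```

>>> send_rows --pt "0 0 0 0 0 -0.01 0" --pt "0 0 0 0 0 -0.04 0" --pt "0 0 0 0 0 -0.08 0" --pt "0 0 0 0 0 -0.12 0" --pt "0 0 0 0 -0.05 -0.13 0" --pt "0 0 0 0 -0.1 -0.13 0" --pt "0 0 0 0 -0.13 -0.13 0" --pt "0 0 0 0 -0.13 -0.13 0" --pt "0 0 0 0 -0.13 -0.13 0"

```text
t: 17.2
ee_pos: [0.4486, -0.0834, 0.3652]
tcp_rot: [-0.052, 0.651, 0.756, 0.047]
contact_force: [-0.0, 0.2, 1.0]
width: 0.0429
```

```bash
python3 -c "
from mv import *
from u import proj
import cv2
a=robot.get_image('scene');b=robot.get_image('top')
for n in('scene','top'):
  print(n,[(round(d['confidence'],2),np.round(d['location']).tolist()) for d in robot.silhouettes(n,'hanger')])
print('pred stop grip (scene px in view)',((proj('scene',st(0,-.112-.0077,.164-.015+.0545))-[160,190])*4).round())
print(robot.observe()['contact_force'].round(1),robot.observe()['ee_pos'])
cv2.imwrite('pics/v6.png',cv2.convertScaleAbs(np.hstack([cv2.resize(i,None,fx=4 if j==0 else 2,fy=4 if j==0 else 2,interpolation=cv2.INTER_CUBIC)[:480,:480] if j==0 else np.pad(cv2.resize(i,None,fx=2,fy=2),((0,480-200),(0,0),(0,0))) for j,i in enumerate((a[190:310,160:280],b[90:190,190:350]))]),alpha=1.5))"
```

```text
scene [(0.96, [175.0, 279.0]), (0.96, [144.0, 292.0]), (0.91, [132.0, 228.0]), (0.79, [229.0, 214.0]), (0.46, [273.0, 241.0])]
top [(0.96, [244.0, 440.0]), (0.67, [304.0, 349.0]), (0.64, [260.0, 325.0])]
pred stop grip (scene px in view) [[172.  33.]]
[0.  0.2 0. ] [ 0.44885149 -0.08326824  0.36420366]
```

View pics/v6.png

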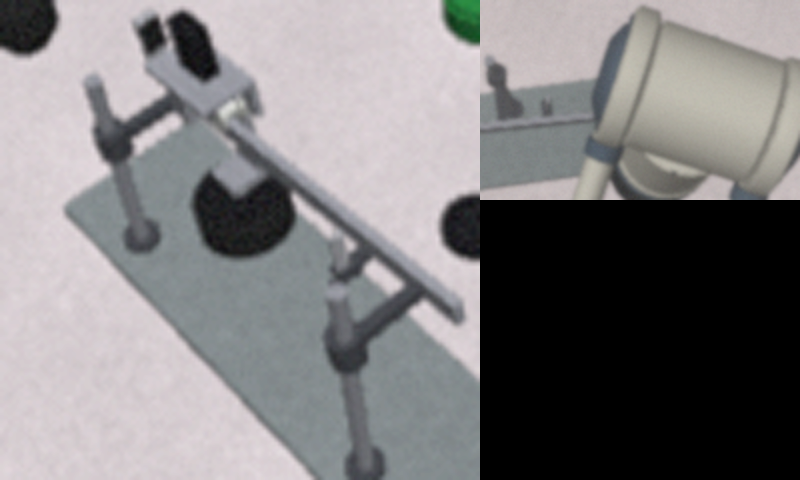

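The hanger has rolled down and hangs near the stop at (190,90). I'll wait and check numerically that it's at rest against the stop.

>>> send_rows --pt "0 0 0 0 0 0 0" --pt "0 0 0 0 0 0 0" --pt "0 0 0 0 0 0 0" --pt "0 0 0 0 0 0 0" --pt "0 0 0 0 0 0 0" --pt "0 0 0 0 0 0 0" --pt "0 0 0 0 0 0 0" --pt "0 0 0 0 0 0 0"

```text
t: 18.4
ee_pos: [0.4482, -0.0834, 0.3647]
tcp_rot: [-0.052, 0.651, 0.756, 0.046]
contact_force: [0.1, 0.8, 0.5]
width: 0.0428
```

```bash
cat >chk.py <<'E'
from mv import *
from u import proj
import cv2
a=robot.get_image('scene');cv2.imwrite('pics/s7.png',a)
p=cv2.imread('pics/v6.png')
now=cv2.convertScaleAbs(cv2.resize(a[190:310,160:280],None,fx=4,fy=4,interpolation=cv2.INTER_CUBIC),alpha=1.5)
d=cv2.absdiff(p[:480,:480],now)[0:260,100:320];print('mean,max diff',d.mean(),d.max())
print('shift',cv2.phaseCorrelate(np.float32(cv2.cvtColor(p[0:260,120:300],6)),np.float32(cv2.cvtColor(now[0:260,120:300],6))))
g=cv2.cvtColor(now,6)
k,lab,s,c=cv2.connectedComponentsWithStats((g<60).astype(np.uint8))
for i in range(1,k):
    if s[i,4]>300: print('dark',s[i].tolist(),c[i].round(1))
def tabc(y,dz=-.0147):
    sl=.14;o=np.array([[hx,hy,hz] for hx in(-.008,.008) for hy in(-.015,.015) for hz in(.033,.077)])
    P=[st(x,y+hy*np.cos(sl)-hz*np.sin(sl),.18+.141*y+dz+hy*np.sin(sl)+hz*np.cos(sl)) for x,hy,hz in o]
    m=cv2.moments(cv2.convexHull(proj('scene',P).astype(np.float32)));return (np.array([m['m10'],m['m01']])/m['m00']-[160,190])*4
for y in(-.12,-.112,-.104,-.096): print(y,tabc(y).round(1))
E
python3 chk.py
```

```text
mean,max diff 19.550944055944058 191
shift ((-0.002827125858289037, -0.05441380965706344), 0.22528867462534963)
dark [0, 0, 55, 53, 2535] [25.3 23.6]
dark [141, 0, 62, 65, 2123] [176.3  31.1]
dark [101, 127, 37, 35, 556] [118.1 145.6]
dark [174, 160, 99, 86, 5937] [223.2 205.4]
dark [444, 197, 36, 61, 1795] [463.8 226.7]
dark [330, 337, 36, 35, 605] [349.6 357. ]
-0.12 [165.7  27.1]
-0.112 [172.3  32.3]
-0.104 [179.   37.5]
-0.096 [185.8  42.7]
```

It was still rolling in that picture. Wait for it to settle.

>>> send_rows --pt "0 0 0 0 0 0 0" --pt "0 0 0 0 0 0 0" --pt "0 0 0 0 0 0 0" --pt "0 0 0 0 0 0 0" --pt "0 0 0 0 0 0 0" --pt "0 0 0 0 0 0 0" --pt "0 0 0 0 0 0 0" --pt "0 0 0 0 0 0 0"

```text
t: 19.45
ee_pos: [0.4482, -0.0834, 0.3647]
tcp_rot: [-0.052, 0.651, 0.756, 0.046]
contact_force: [-0.7, -1.3, 0.7]
width: 0.0424
```

```bash
cp pics/s7.png pics/s7a.png; python3 chk.py | grep dark; python3 - <<'E'
import cv2,numpy as np
a,b,o=[cv2.imread(f"pics/{n}.png") for n in("s7a","s7","scene0")]
d=cv2.absdiff(a,b);print("s7a->s7 diff all mean/max",d.mean(),d.max(),"hanger",d[190:255,190:235].mean())
# bystanders vs start (scene): lens, cap, battery grip, blower, plate, greens
for nm,(r,c) in dict(lens=(258,303),cap=(246,279),bat=(323,370),blower=(192,165),plate=(179,212),g1=(177,280),g2=(144,296),g3=(131,228)).items():
    s=(slice(r-20,r+20),slice(c-20,c+20));print(nm,cv2.absdiff(o[s],b[s]).mean().round(1))
E
```

```text
dark [0, 0, 55, 52, 2530] [25.3 23.6]
dark [141, 0, 62, 65, 2122] [176.2  31. ]
dark [101, 127, 37, 34, 557] [118.2 145.6]
dark [174, 160, 99, 86, 5920] [223.1 205.4]
dark [444, 197, 36, 61, 1793] [463.8 226.8]
dark [330, 308, 72, 63, 732] [355.8 350.4]
s7a->s7 diff all mean/max 1.1196797052154195 17 hanger 1.3954415954415955
lens 3.3
cap 3.3
bat 3.2
blower 3.6
plate 9.2
g1 3.3
g2 8.8
g3 22.3
```

```bash
python3 -c "
from cell import robot
print(robot.close_job())"
```

```text
the job is handed in; nothing more can be done
None
```

The roller hanger now hangs still at the low end of the rail, against the stop as far as the last pictures show. I handed the job in at about 19.5 s.

**What I did:**
- I gripped the grey hanger with the black hood by its tab and hooked it on at stand y of about +122 mm.
- I lowered it in small steps until it touched the rail. The rail was about 15 mm lower than nominal, and the wrist force briefly reached about 10 N before I eased it to near zero.
- I pushed it through the gate at about 6 N or less and let go at stand y of about +20 mm. It then rolled down by itself.

**Last checks:**
- **At rest:** Two pictures about 1 s apart show the hanger has stopped moving. In the picture, its tab touches the stop, close to where the model puts it at y −112 mm. An earlier picture had caught it still rolling.
- **Other gear:** The lens, rear cap, battery grip and blower look unchanged. The image comparison differed around the tripod plate and two of the green look-alikes. I think that is the arm and hanger appearing in those crops. The detector found both look-alikes where they started, but I did not check the plate separately.
- **Gate:** The force while pushing through it was hardly noticeable. I judged that it was past the gate by position and by the flap standing upright behind it in the picture.
- **Disagreements:** The two cameras disagreed by about 2 to 5 mm, so I used their average. The pictures put the rail about 12 mm low, while touch gave about 15 mm.

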